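Shut the stopcock in the kitchen service box

TASK

Push the loose metal cover of the water service box along its rails, all the way to the meter end, to uncover the two valves. Then gently push the valve handle that ends in a round disc a quarter turn clockwise until it is shut, square across its pipe, and come away clear. Only push with the fingers: do not grip or lift anything, and leave the other handle and the things lying about as they are.

Things in the scene. Friction and masses are not known exactly. Their poses are not given: they have to be found in the camera images.
- service_box: Open-topped grey box fixed to the table, 210 (x) x 506 (y) mm, walls 62 mm high. Origin: centre of its underside, on the table; x points away from the robot (yaw up to 0.25 rad), y from valve end to meter end. Inside: floor at z = 5 mm, long walls at x = -85 and 85 mm. Valve pivots at x = 30, y = -170 and -75 mm (either way round). Copper pipes 15 mm thick along x at z = 22 mm.
- box_stop (a point): Middle of the top edge, inner face, of the wall at the meter end (box x = 0, y = 250, z = 83 mm), which stops the cover. The round water meter, 86 mm wide, 56 mm high, stands at box y = 130 mm.
- box_valve_end (a point): Middle of the top edge, outer face, of the 6 mm wall at the valve end (box x = 0, y = -253, z = 62 mm). It is level with the ledges on which the cover slides, so fingers can reach the cover over it. Lips 8 mm thick, up to z = 78 mm, run outside both ledges as guides.
- cover: Loose aluminium cover, an upside-down shallow tray 186 (x) x 200 (y) x 30 mm high, 0.35 to 0.7 kg, resting on the box's ledges (box z = 62 to 92 mm). Friction 3 to 9 N, 2 mm side play. Origin: centre of its underside; axes as the box's. Starts near box y = -125 mm, hiding both valves; against the stop its origin is at box y = 150 mm, its trailing edge at 50 mm.
- cover_push_face (a point): Centre of the cover's -y end face (186 mm wide, 30 mm high, upright), 15 mm above the cover's underside: push here towards the box's +y.
- main_valve_pivot (a point): Pivot of the handle to be shut, at half the handle's thickness (48 mm above the table). The axis is upright. Handles are 12 mm thick (42 to 54 mm above the table), plain steel; the hub is 22 mm wide and 16 mm high.
- main_handle_end (a point): Centre of the round disc, 34 mm wide, at the end of the handle to be shut, 60 mm from the pivot, at half its thickness; the bar between is 14 mm wide. Overall reach from the pivot 77 mm. It starts pointing towards the box's -x (along its pipe).
- main_handle (a joint): Angle of the handle to be shut: 0 along the pipe, pointing to the box's -x (open); grows clockwise seen from above, by way of the box's (-x, +y) quarter; 1.571 is the hard stop, pointing to the box's +y (shut). Starts at 0 to 0.2. Stays where it is left; needs about 0.2 N m, some 4 N at the disc.
- branch_valve_pivot (a point): Pivot of the other handle, 48 mm above the table, 95 mm from the first along the box's y.
- branch_handle (a joint): Angle of the other handle, a plain straight bar 14 mm wide with a square end 76 mm from its pivot; same sense as the first; must stay as it is (starts at 0 to 0.2).
- cap_nut: Bystander: brass cap nut, 24 mm wide, 18 mm high, on the box's floor behind and between the valves. Origin at its underside.
- mug: Bystander: white mug, 80 mm wide, 90 mm high, beyond the box's valve end. Origin at its underside.
- spray_can: Bystander: spray can, 52 mm wide, 170 mm high, beyond the meter end. Origin at its underside.
- screwdriver: Bystander: screwdriver lying beyond the meter end.
- spanner: Bystander: spanner lying in front of the box.
- jar: Bystander: jar, 60 mm wide, 75 mm high, behind the valve end. Origin at its underside.
- pipe_tee: Bystander: brass pipe tee, 60 mm long, 24 mm high, lying behind the meter end.
- branch_handle_end (a point): Point on the other handle's middle line, 60 mm from its pivot, at half its thickness.

How it is judged:
By the outcome, as a careful person would: the job done as asked, in the order asked, and still so for the second after the job is handed in, with the robot touching nothing.
It also fails if it takes over 51 s, if anything falls off the work surface, if the arm or the gripper's body presses on something with over 40 N, if the wrist force passes 120 N, or if a joint passes its speed limit or range.

ROBOT

A 6-joint arm with a two-finger parallel gripper is mounted at the origin on the work surface. World frame = base frame: x ahead of the robot, y to its left, z up, the work surface at z = 0. Lengths are in m, angles in rad, forces in N, time in s.
With the tool pointing down it reaches from about 0.25 to 0.775 m from the base axis. Payload 4 kg.
Tool frame: the origin (TCP) lies where the fingers leave the gripper's body, on its centre line; the fingertips stand 97 mm ahead of it and the grasp point (between the pads) lies 78 mm ahead of it; z points along the fingers, x is the direction in which the jaws open and shut, and the axes are right-handed (so a half turn about z gives the same grasp; the last joint's range is limited). The gripper opens to 94 mm and grips with 3 to 60 N. Pads are 16 mm wide; open, the fingers measure 119 mm over their backs; the gripper's body (75 mm by 177 mm) begins 78 mm behind the grasp point.
Start: joints at [1.186, 0.087, 1.371, -0, 1.684, -0.103], TCP at [0.153, 0.528, 0.303] pointing down, gripper open.
Joint ranges: [-3.1, 3.1], [-0.76, 2.03], [0.27, 2.55], [-1.08, 4.22], [0.17, 2.65], [-2.57, 2.57]. Speed limits (rad/s): [2.79, 2.79, 3.14, 3.14, 3.14, 3.14].

INTERFACE

Orientations are given as [roll, pitch, yaw] about the fixed x, y, z axes, in that order (R = Rz(yaw) Ry(pitch) Rx(roll)).
In Python, from bench import * gives the robot as it stands.
- The arm moves only by the tool jog_arm, never from a script. Its argument "moves" is a list of rows, each a list of 7 numbers: the turn, a rotation vector about the world's x, y, z in rad, then the shift along the world's x, y, z in mm, then the finger opening in mm, from 0 to 94. In form: [[rx, ry, rz, tx, ty, tz, fingers], ...]. A call has 1 to 12 rows; each row shifts and turns the commanded pose from where the row before left it; what a row does not reach is not made up. A row lasts 1/8 s, in which the tool goes at most 62.5 mm and 10.7 degrees, less where a joint would pass 70% of its speed; a pose out of reach is approached as far as the arm can. A call is refused whole if a number of a shift passes 62.5 or a number of a turn 0.188, either way. A call with a gripper value outside its range is refused whole. The fingers move at their own pace and stop on an object; the grip force is fixed at half the most. Time passes only in rows, so rows that do not move let the fingers close. It gives the time, the measured TCP pose, the force and the opening at its end, in the units of the state.
- get_obs(): the state, without advancing time (a new reading comes with each control period).
- snapshot(name): name is "scene" or "top" or "wrist"; returns the picture (480x640x3 uint8, red, green, blue); there is no depth.
- get_calibration(name): a dict with "camera_matrix" (3x3 intrinsics, pixels), "R" (3x3) and "t" (3): a world point X has camera coordinates R X + t. Camera axes: x right, y down, z forward; pixel columns grow to the right and rows downward; lengths in m; the calibration is good to about 2 mm. A picture is of the moment at which its call begins: read the wrist's pose just before it. get_calibration takes no time and is no camera call; for the wrist camera it gives the pose at the moment of the call.
- close_job(): hands the job in, once; it reports no verdict.
Trained networks look in the newest picture that a camera, given by its name, has taken for a name from the list of things; names that differ only in an ending like _2 or _b are one class to them, and where a whole thing is asked for, a point or a joint stands for the part that bears it (a point fixed in the world has none). Each returns a list of dicts, best first, with "conf" (0 to 1); they miss things now and then, are a little off and sometimes report something else, mostly with a low value. They report only what shows in the picture. A call takes as long as a camera call.
- look_for(label, camera): "bbox" ([left, top, right, bottom] in pixels, round what is visible of it).
The state is a dict: "time": time; "joint_positions": joint angles; "qvel": joint speeds; "joint_torque": joint torques, N m; "tool_pos": TCP position; "ee_rot": TCP orientation; "wrist_force": force on the tool from outside, world axes, zero at the start; "wrist_torque": the same for the moment, N m; "width": finger opening in m.
Only numpy, scipy, OpenCV 4.12 (cv2) and the standard library are available. Lean on these libraries where they do the work, as an engineer would, in place of code of your own. Each camera call takes 0.05 s, during which the arm holds its last target.

## Working session

There is one attempt and no reset: what is moved stays moved. The work goes in short steps, Python scripts to look and compute and a tool call to move; the robot and the scene stay as the last step left them, time stands still between calls to the robot, and variables do not carry over. Pictures are saved under pics/ and viewed, and the job is handed in when it is done.

Besides the shell and the picture viewer there is one more tool, called after "Request:" by a JSON object that holds its "op" and its "data", one argument or row to a line. jog_arm: Moves the arm, as the interface text tells. Its arguments: {"type":"object","properties":{"moves":{"type":"array","items":{"type":"array","items":{"type":"number"}}}},"required":["moves"]}

```bash
ls; mkdir -p pics; python3 - <<'E'
from bench import *
import cv2
o=get_obs(); print({k:(v if not hasattr(v,'round') else v.round(3)) if not isinstance(v,(list,tuple)) else v for k,v in o.items()})
for n in ["scene","top"]:
    im=snapshot(n); cv2.imwrite(f"pics/{n}0.png",im[:,:,::-1])
    c=get_calibration(n); print(n,c)
    for l in ["cover","service_box"]:
        print(l,look_for(l,n))
print(get_obs()['time'])
E
```

```text
pics
{'time': 0.0, 'joint_positions': array([ 1.186,  0.088,  1.372, -0.   ,  1.684, -0.103]), 'qvel': array([ 0.   ,  0.002, -0.   , -0.   , -0.   ,  0.001]), 'joint_torque': array([ 1.0000e-03, -3.4019e+01, -3.0242e+01,  7.2000e-02,  3.3000e-02,
       -0.0000e+00]), 'tool_pos': array([0.153, 0.528, 0.302]), 'ee_rot': array([-3.141e+00,  2.000e-03,  1.289e+00]), 'wrist_force': array([-0.26 , -0.06 , -1.259]), 'wrist_torque': array([-0.052,  0.002,  0.045]), 'width': 0.09448059960707657}
scene {'camera_matrix': array([[583.59973642,   0.        , 319.32223103],
       [  0.        , 583.59973642, 233.04355869],
       [  0.        ,   0.        ,   1.        ]]), 'R': array([[-0.72346591,  0.69031883, -0.00754928],
       [ 0.44597667,  0.45898802, -0.76839756],
       [-0.52697427, -0.55927625, -0.63992828]]), 't': array([ 0.37726323, -0.23570024,  1.71992656])}
cover [{'bbox': [218.6, 154.2, 326.9, 220.4], 'conf': 0.69}]
service_box [{'bbox': [213.1, 185.1, 420.7, 308.7], 'conf': 0.79}]
top {'camera_matrix': array([[595.11586889,   0.        , 322.29091437],
       [  0.        , 595.11586889, 236.55410907],
       [  0.        ,   0.        ,   1.        ]]), 'R': array([[ 0.02040529, -0.99952845,  0.02294542],
       [-0.99416081, -0.02271738, -0.10549035],
       [ 0.10596187, -0.02065887, -0.99415557]]), 't': array([0.04430717, 0.60424213, 1.35122699])}
cover [{'bbox': [370.4, 220.7, 461.1, 304.6], 'conf': 0.96}]
service_box [{'bbox': [237.3, 191.6, 466.2, 313.7], 'conf': 0.66}, {'bbox': [367.6, 221.5, 463.9, 302.8], 'conf': 0.23}]
0.3
```

View pics/top0.png

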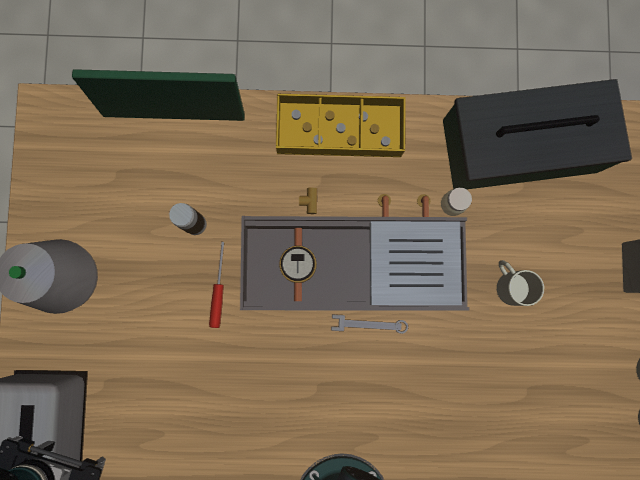

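View pics/scene0.png

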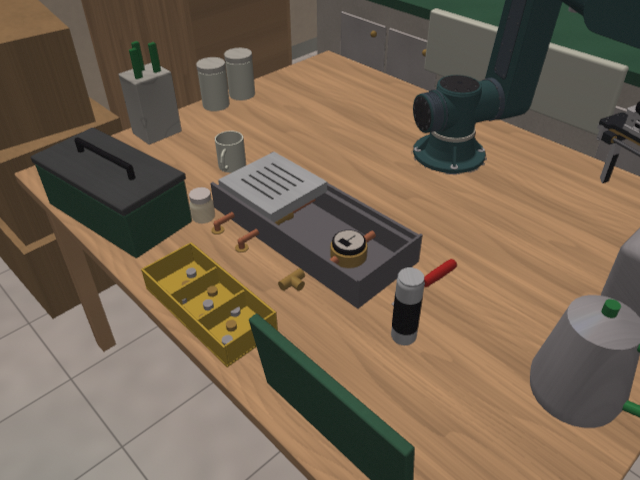

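```bash
python3 - <<'E'
import cv2
im=cv2.imread('pics/top0.png')[170:330,220:480]
cv2.imwrite('pics/top0z.png',cv2.resize(im,None,fx=3,fy=3,interpolation=cv2.INTER_CUBIC))
E
```

```text
(no output)
```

View pics/top0z.png

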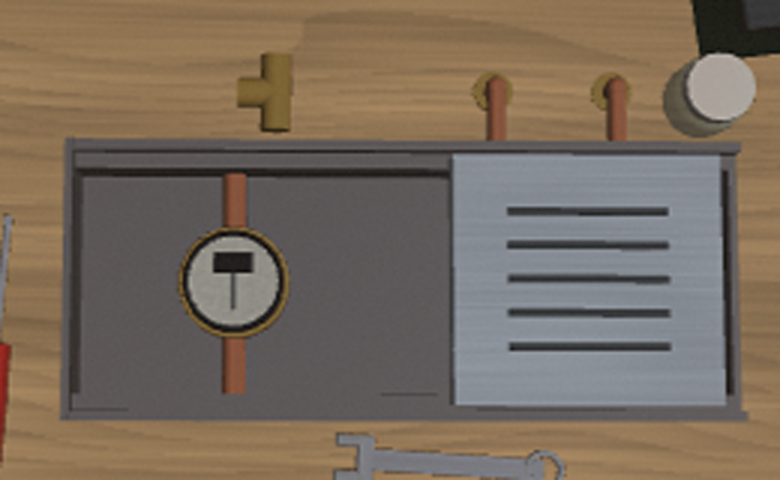

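```bash
cat > h.py <<'E'
import numpy as np, cv2
from scipy.optimize import least_squares
def proj(c,X):
    X=np.atleast_2d(X); p=(X@np.array(c['R']).T+c['t'])@np.array(c['camera_matrix']).T
    return p[:,:2]/p[:,2:]
def b2w(p,X):
    X=np.atleast_2d(X).astype(float); c,s=np.cos(p[2]),np.sin(p[2])
    return np.c_[p[0]+c*X[:,0]-s*X[:,1],p[1]+s*X[:,0]+c*X[:,1],X[:,2]]
def backz(c,uv,z):
    R=np.array(c['R']);C=-R.T@c['t'];d=R.T@np.linalg.inv(c['camera_matrix'])@np.array([uv[0],uv[1],1.])
    return C+d*(z-C[2])/d[2]
E
python3 - <<'E'
from bench import *
from h import *
c=get_calibration("top")
uv=np.array([[66,140],[62,418],[740,148],[747,416],[234,282]])/3+[220,170]
X=np.array([[105,253,83],[-105,253,83],[105,-253,78],[-105,-253,78],[0,130,56]])/1e3
f=lambda p:(proj(c,b2w(p,X))-uv).ravel()
r=least_squares(f,[.45,-.05,0]); print(r.x,r.fun.round(2))
p=r.x
cv=np.array([[453,155],[453,404],[722,155],[727,404]])/3+[220,170]
Xc=lambda y:np.array([[93,y+100,92],[-93,y+100,92],[93,y-100,92],[-93,y-100,92]])/1e3
g=lambda q:(proj(c,b2w(p,Xc(q[0])))-cv).ravel()
r=least_squares(g,[-125]);print(r.x,r.fun.round(2))
for n,uv,z in [("mug",(526,288),.09),("jar",(460,198),.075),("can",(183,214),.17)]: print(n,backz(c,uv,z))
for X in ([0,-240,80],[0,-225,80],[0,50,80],[30,-170,48],[30,-75,48]): print(X,b2w(p,np.array(X)/1e3))
E
```

```text
[ 0.53985114 -0.01684167  0.0186645 ] [ 0.43 -0.8   0.25  1.09  0.01 -2.06 -0.07  2.02 -0.62 -0.35]
[-134.38521707] [ 0.05 -0.4   0.64  0.5  -0.48  0.02 -0.23  0.64]
mug [ 0.49233419 -0.39632848  0.09      ]
jar [ 0.69395399 -0.25357754  0.075     ]
can [0.62904482 0.35181623 0.17      ]
[0, -240, 80] [[ 0.54433036 -0.25679987  0.08      ]]
[0, -225, 80] [[ 0.54405041 -0.24180248  0.08      ]]
[0, 50, 80] [[0.53891797 0.03314962 0.08      ]]
[30, -170, 48] [[ 0.5730187  -0.18625216  0.048     ]]
[30, -75, 48] [[ 0.57124567 -0.09126871  0.048     ]]
```

Request:
{"op": "jog_arm", "data": {
  "moves": [
    [0,0,-0.106,25,-45,0,94],
    [0,0,-0.106,25,-45,0,94],
    [0,0,-0.106,25,-45,0,94],
    [0,0,-0.106,25,-45,0,94],
    [0,0,-0.106,25,-45,0,94],
    [0,0,-0.106,25,-45,0,94],
    [0,0,-0.106,25,-45,0,94],
    [0,0,-0.106,25,-45,0,94],
    [0,0,-0.106,25,-45,0,94],
    [0,0,-0.106,25,-45,0,94],
    [0,0,-0.106,25,-45,0,94],
    [0,0,-0.106,25,-45,0,94]
  ]
}}

```text
time: 1.8
tool_pos: [0.4535, -0.0133, 0.3029]
ee_rot: [-3.141, -0.001, 0.013]
wrist_force: [-0.7, 0.3, 0.1]
width: 0.0939
```

Request:
{"op": "jog_arm", "data": {
  "moves": [
    [0,0,0.006,15,-45,0,94],
    [0,0,0,15,-45,0,94],
    [0,0,0,15,-45,0,94],
    [0,0,0,15,-45,0,94],
    [0,0,0,15,-45,0,94],
    [0,0,0,16,-45,0,94],
    [0,0,0,0,0,0,94]
  ]
}}

```text
time: 2.68
tool_pos: [0.5441, -0.2845, 0.3009]
ee_rot: [-3.141, 0.002, 0.019]
wrist_force: [-0.1, -0.6, 0.7]
width: 0.094
```

```bash
python3 - <<'E'
from bench import *
from h import *
o=get_obs(); print(o['tool_pos'],o['ee_rot'],o['time'])
c=get_calibration("wrist"); im=snapshot("wrist"); cv2.imwrite("pics/w1.png",im[:,:,::-1]);np.savez('w1.npz',**{k:np.array(v) for k,v in c.items()})
print(look_for("cover","wrist")); print(c)
E
```

```text
[ 0.5440669  -0.28446309  0.30089361] [-3.14073689e+00  2.00903741e-03  1.93688644e-02] 2.675
[{'bbox': [182.4, 2.5, 470.4, 190.3], 'conf': 0.62}]
{'camera_matrix': array([[402.22542602,   0.        , 321.5155413 ],
       [  0.        , 402.22542602, 239.5766238 ],
       [  0.        ,   0.        ,   1.        ]]), 'R': array([[ 0.9998284 ,  0.01842468, -0.00192278],
       [ 0.01828787, -0.96516735,  0.26099337],
       [ 0.00295291, -0.26098375, -0.96533868]]), 't': array([-0.53927717, -0.31063165,  0.31506245])}
```

View pics/w1.png

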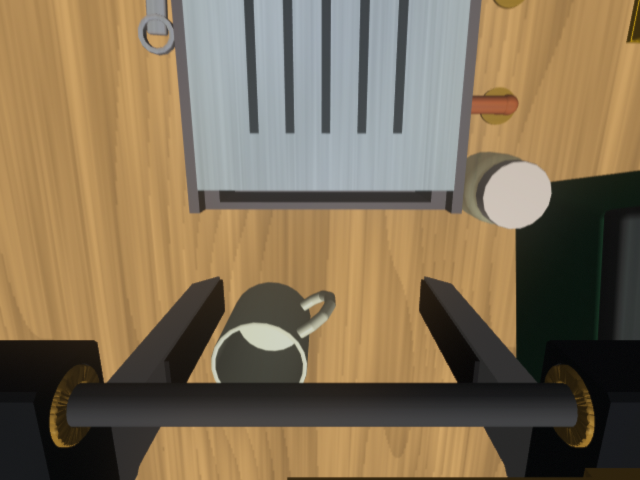

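```bash
python3 - <<'E'
from h import *
c=dict(np.load('w1.npz'))
for n,uv,z in [("cov L",(196,190),.092),("cov R",(461,191),.092),("wallL",(203,208),.062),("wallR",(450,208),.062),("lipL",(192,212),.078),("lipR",(462,212),.078),("mughandle",(333,295),.07),("mugtop L",(213,365),.09),("mug R",(307,365),.09),("mug near",(260,322),.09),("jar",(517,195),.075)]: print(n,backz(c,uv,z).round(4))
E
```

```text
cov L [ 0.4527 -0.251   0.092 ]
cov R [ 0.6457 -0.2481  0.092 ]
wallL [ 0.4481 -0.27    0.062 ]
wallR [ 0.6487 -0.2662  0.062 ]
lipL [ 0.4441 -0.2702  0.078 ]
lipR [ 0.6531 -0.2663  0.078 ]
mughandle [ 0.5554 -0.3406  0.07  ]
mugtop L [ 0.457  -0.3964  0.09  ]
mug R [ 0.5348 -0.3949  0.09  ]
mug near [ 0.4968 -0.3566  0.09  ]
jar [ 0.6952 -0.2527  0.075 ]
```

Request:
{"op": "jog_arm", "data": {
  "moves": [
    [0,0,0,1,1,-35,94],
    [0,0,0,1,1,-35,94],
    [0,0,0,1,0,-30,94],
    [0,0,0,0,0,-20,94],
    [0,0,0,0,0,-13,94],
    [0,0,0,0,0,0,94],
    [0,0,0,0,7,0,94],
    [0,0,0,0,7,0,94],
    [0,0,0,0,7,0,94],
    [0,0,0,0,7,0,94]
  ]
}}

```text
time: 4.03
tool_pos: [0.5473, -0.2528, 0.1708]
ee_rot: [3.137, -0.002, 0.023]
wrist_force: [-0.4, -5.2, 1.4]
width: 0.0945
```

```bash
python3 - <<'E'
from bench import *
from h import *
im=snapshot("wrist"); cv2.imwrite("pics/w2.png",im[:,:,::-1])
E
```

```text
(no output)
```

View pics/w2.png

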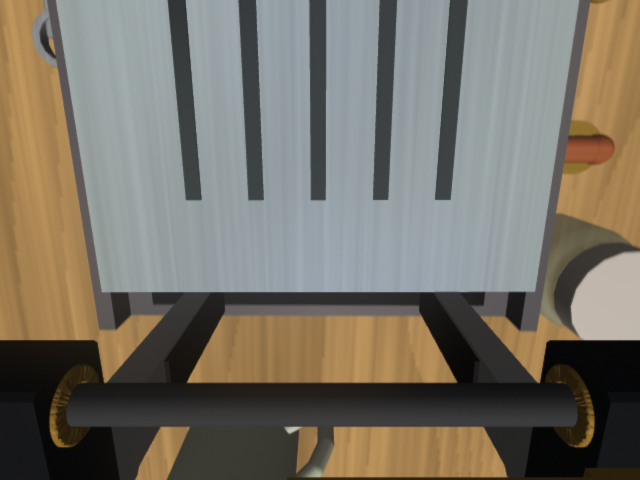

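Request:
{"op": "jog_arm", "data": {
  "moves": [
    [0,0,0,0,8,-1,94],
    [0,0,0,-0.2,11,-1,94],
    [0,0,0,-0.2,12,0,94],
    [0,0,0,-0.2,12,0,94],
    [0,0,0,-0.2,12,0,94],
    [0,0,0,-0.2,12,0,94],
    [0,0,0,-0.2,12,0,94],
    [0,0,0,-0.2,12,0,94],
    [0,0,0,-0.2,12,0,94],
    [0,0,0,-0.2,12,0,94],
    [0,0,0,-0.2,12,0,94],
    [0,0,0,-0.2,12,0,94]
  ]
}}

```text
time: 5.58
tool_pos: [0.5459, -0.1153, 0.1706]
ee_rot: [3.134, -0.005, 0.022]
wrist_force: [-0.2, -9.8, 6.0]
width: 0.0942
```

Request:
{"op": "jog_arm", "data": {
  "moves": [
    [0,0,0,-0.2,12,0,94],
    [0,0,0,-0.2,12,0,94],
    [0,0,0,-0.2,12,0,94],
    [0,0,0,-0.2,12,0,94],
    [0,0,0,-0.2,12,0,94],
    [0,0,0,-0.2,12,0,94],
    [0,0,0,-0.2,12,0,94],
    [0,0,0,-0.2,12,0,94],
    [0,0,0,-0.2,10,0,94]
  ]
}}

```text
time: 6.7
tool_pos: [0.5442, -0.0092, 0.1706]
ee_rot: [3.134, -0.005, 0.022]
wrist_force: [0.2, -9.7, 6.8]
width: 0.0939
```

```bash
python3 - <<'E'
from bench import *
from h import *
o=get_obs();print(o['tool_pos'],o['wrist_force'])
im=snapshot("top"); cv2.imwrite("pics/t2.png",cv2.resize(im[170:330,220:480,::-1],None,fx=3,fy=3,interpolation=cv2.INTER_CUBIC))
E
```

```text
[ 0.54417591 -0.00918824  0.17056392] [ 0.15399401 -9.68197482  6.7665085 ]
```

View pics/t2.png

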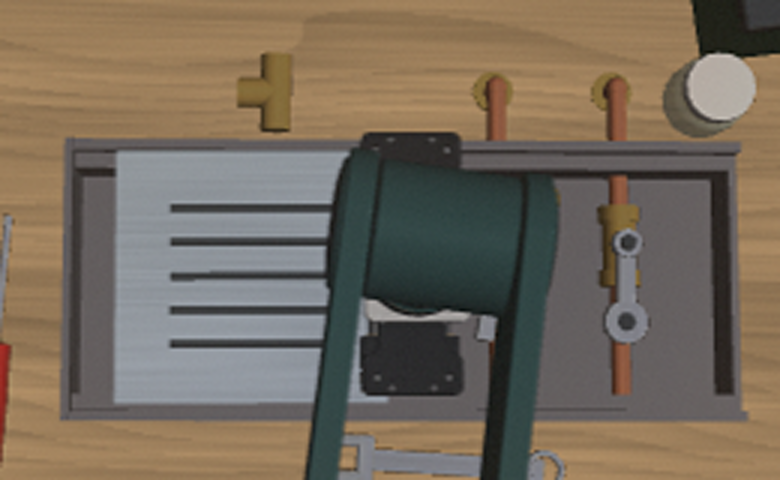

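Request:
{"op": "jog_arm", "data": {
  "moves": [
    [0,0,0,-0.1,7,0,94],
    [0,0,0,-0.1,7,0,94],
    [0,0,0,-0.1,6,0,94],
    [0,0,0,-0.1,4,0,94],
    [0,0,0,0,3,0,94],
    [0,0,0,0,3,0,94]
  ]
}}

```text
time: 7.5
tool_pos: [0.5437, 0.0206, 0.1704]
ee_rot: [3.135, -0.005, 0.022]
wrist_force: [-0.0, -8.8, 7.1]
width: 0.0938
```

Request:
{"op": "jog_arm", "data": {
  "moves": [
    [0,0,0,0,2,0,94],
    [0,0,0,0,2,0,94],
    [0,0,0,0,2,0,94]
  ]
}}

```text
time: 7.88
tool_pos: [0.5437, 0.0243, 0.1704]
ee_rot: [3.128, -0.004, 0.022]
wrist_force: [-0.5, -18.4, 7.6]
width: 0.0938
```

Request:
{"op": "jog_arm", "data": {
  "moves": [
    [0,0,0,0,1.5,0,94],
    [0,0,0,0,0,0,94]
  ]
}}

```text
time: 8.12
tool_pos: [0.5437, 0.0245, 0.1705]
ee_rot: [3.126, -0.004, 0.021]
wrist_force: [-0.6, -18.9, 6.3]
width: 0.094
```

```bash
python3 - <<'E'
from bench import *
from h import *
im=snapshot("top"); cv2.imwrite("pics/t3.png",cv2.resize(im[170:330,220:480,::-1],None,fx=3,fy=3,interpolation=cv2.INTER_CUBIC))
E
```

```text
(no output)
```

View pics/t3.png

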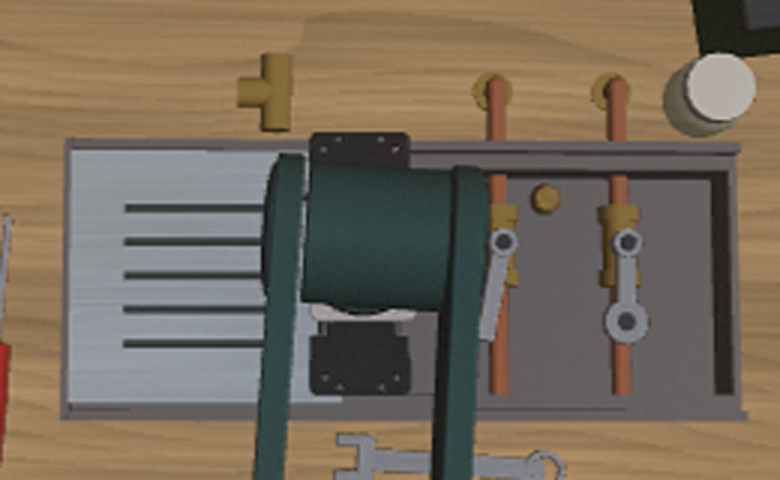

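Request:
{"op": "jog_arm", "data": {
  "moves": [
    [0,0,0,0,-10,0,94],
    [0,0,0,0,-15,10,94],
    [0,0,0,0,-20,40,94],
    [0,0,0,0,-40,40,60],
    [0,0,0,0,-45,40,30],
    [0,0,0,0,-45,0,0],
    [0,0,0,0,-45,0,0],
    [0,0,0,-10,-45,0,0],
    [0,0,0,-15,-40,0,0],
    [0,0,0,0,0,0,0]
  ]
}}

```text
time: 9.43
tool_pos: [0.5164, -0.2765, 0.2975]
ee_rot: [-3.141, 0.001, 0.019]
wrist_force: [0.0, 0.5, -0.0]
width: 0.0275
```

```bash
python3 - <<'E'
from bench import *
from h import *
o=get_obs(); print(o['tool_pos'],o['ee_rot'],o['time'],o['width'],o['wrist_force'])
c=get_calibration("wrist"); im=snapshot("wrist"); cv2.imwrite("pics/w3.png",im[:,:,::-1]);np.savez('w3.npz',**{k:np.array(v) for k,v in c.items()})
for l in ["main_handle_end","main_handle","branch_handle"]: print(l,look_for(l,"wrist"))
im=snapshot("top"); cv2.imwrite("pics/t4.png",cv2.resize(im[170:330,220:480,::-1],None,fx=3,fy=3,interpolation=cv2.INTER_CUBIC))
E
```

```text
[ 0.51642066 -0.27645698  0.29745957] [-3.14058180e+00  6.79605946e-04  1.90274179e-02] 9.425 0.027476335816147193 [ 0.00303374  0.51087586 -0.01641545]
main_handle_end [{'bbox': [303.3, 87.8, 413.9, 132.6], 'conf': 0.68}]
main_handle [{'bbox': [301.1, 89.8, 413.9, 133.6], 'conf': 0.77}, {'bbox': [419.9, 30.3, 452.6, 61.8], 'conf': 0.56}]
branch_handle []
```

View pics/w3.png

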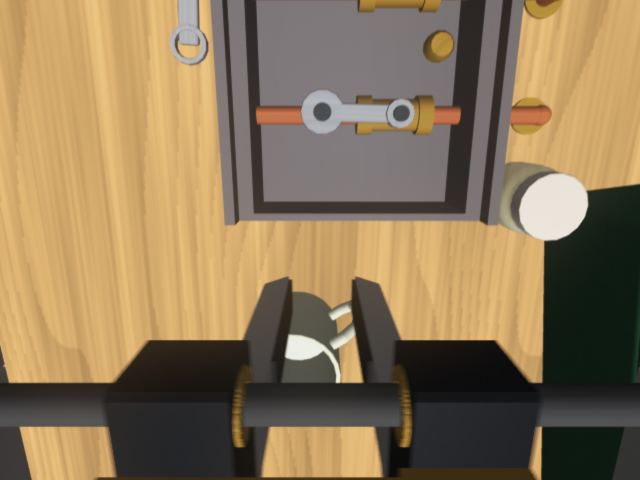

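View pics/t4.png

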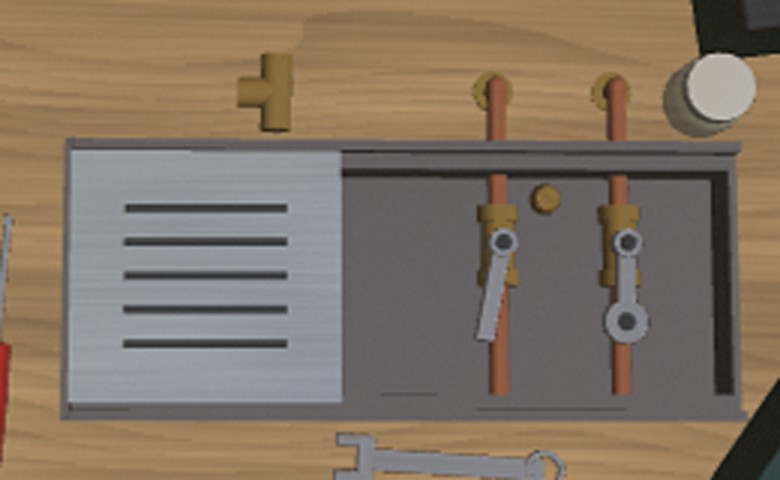

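```bash
python3 - <<'E'
from bench import *
from h import *
c=dict(np.load('w3.npz')); ct=get_calibration("top")
a=backz(c,(322,111),.054);b=backz(c,(401,113),.056);print(a,b,np.linalg.norm(a[:2]-b[:2]))
f=lambda u,v:(220+u/3,170+v/3)
for n,uv,z in [("disc",(627,321),.054),("hub",(628,242),.056),("bhub",(504,242),.056),("bend",(485,340),.054),("covtrL",(342,403),.092),("covtrR",(342,150),.092)]: print(n,backz(ct,f(*uv),z).round(4))
for n,uv,z in [("wall in L",(262,203),.005),("wall top in L",(254,202),.062),("wall top in R",(465,202),.062),("lipL",(231,223),.078),("lipR",(492,223),.078)]: print(n,backz(c,uv,z).round(4))
E
```

```text
[ 0.5160957  -0.18476665  0.054     ] [ 0.57699606 -0.1852264   0.056     ] 0.06090209852144827
disc [ 0.5137 -0.1872  0.054 ]
hub [ 0.5737 -0.1874  0.056 ]
bhub [ 0.5716 -0.0927  0.056 ]
bend [ 0.497  -0.0792  0.054 ]
covtrL [0.4477 0.0299 0.092 ]
covtrR [0.6344 0.0333 0.092 ]
wall in L [ 0.4609 -0.2664  0.005 ]
wall top in L [ 0.4629 -0.2556  0.062 ]
wall top in R [ 0.6318 -0.2525  0.062 ]
lipL [ 0.4475 -0.2695  0.078 ]
lipR [ 0.6486 -0.2658  0.078 ]
```

Request:
{"op": "jog_arm", "data": {
  "moves": [
    [0,0,0,-6,25,0,0],
    [0,0,0,-7,25,-10,0],
    [0,0,0,0,0,-35,0],
    [0,0,0,0,0,-40,0],
    [0,0,0,0,0,-35,0],
    [0,0,0,0,0,-25,0],
    [0,0,0,0,0,-15,0],
    [0,0,0,0,0,-4,0],
    [0,0,0,0,0,0,0]
  ]
}}

```text
time: 10.8
tool_pos: [0.5051, -0.2241, 0.1345]
ee_rot: [3.141, -0.001, 0.024]
wrist_force: [0.0, -0.0, -0.0]
width: 0.0
```

```bash
python3 - <<'E'
from bench import *
from h import *
o=get_obs(); print(o['tool_pos'],o['ee_rot'],o['time'],o['width'],o['wrist_force'])
im=snapshot("wrist"); cv2.imwrite("pics/w5.png",im[:,:,::-1])
a=np.array([.0,.2,.4,.6,.8,1,1.2,1.4,1.571,1.62])
P=np.array([.575,-.186]);y=.0187;R=np.array([[np.cos(y),-np.sin(y)],[np.sin(y),np.cos(y)]])
F=[]
for t in a:
    D=.06*np.array([-np.cos(t),np.sin(t)]);F.append(P+R@(D-.017*np.array([np.sin(t),np.cos(t)])-[.0125,.008]))
F=np.array(F);print(np.c_[a,F.round(4),np.r_[[[0,0]],np.diff(F,axis=0)*1e3].round(1)])
E
```

```text
[ 0.50507336 -0.22411176  0.13448867] [ 3.14097927e+00 -1.23768335e-03  2.35277184e-02] 10.8 2.481765559272231e-05 [ 0.00208471 -0.02932172 -0.02022484]
[[ 0.      0.503  -0.2124  0.      0.    ]
 [ 0.2     0.5006 -0.2001 -2.4    12.2   ]
 [ 0.4     0.5006 -0.1877  0.1    12.5   ]
 [ 0.6     0.5032 -0.1755  2.5    12.2   ]
 [ 0.8     0.5081 -0.1641  4.9    11.4   ]
 [ 1.      0.5152 -0.1538  7.1    10.2   ]
 [ 1.2     0.5241 -0.1452  9.      8.6   ]
 [ 1.4     0.5347 -0.1385 10.5     6.7   ]
 [ 1.571   0.5445 -0.1346  9.9     4.    ]
 [ 1.62    0.5475 -0.1337  2.9     0.8   ]]
```

View pics/w5.png

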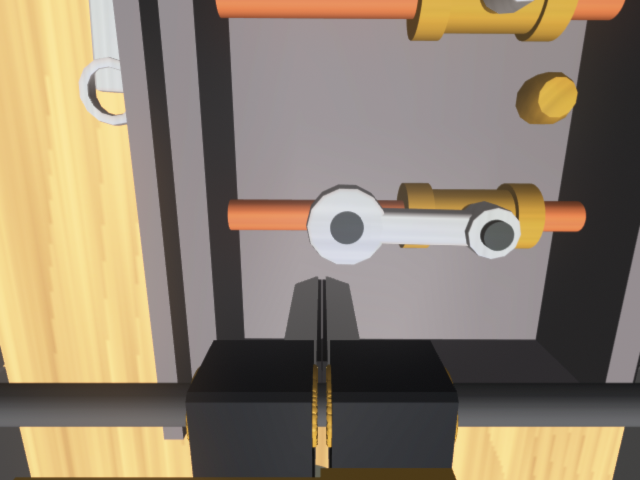

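Request:
{"op": "jog_arm", "data": {
  "moves": [
    [0,0,0,0,6,0,0],
    [0,0,0,0,6,0,0],
    [0,0,0,-1,6,0,0],
    [0,0,0,-1,6,0,0],
    [0,0,0,0,6,0,0],
    [0,0,0,0,6,0,0]
  ]
}}

```text
time: 11.6
tool_pos: [0.5031, -0.1881, 0.1343]
ee_rot: [3.141, -0.002, 0.023]
wrist_force: [0.5, -4.3, 2.8]
width: 0.0005
```

```bash
python3 - <<'E'
from bench import *
from h import *
im=snapshot("wrist"); cv2.imwrite("pics/w6.png",im[:,:,::-1])
E
```

```text
(no output)
```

View pics/w6.png

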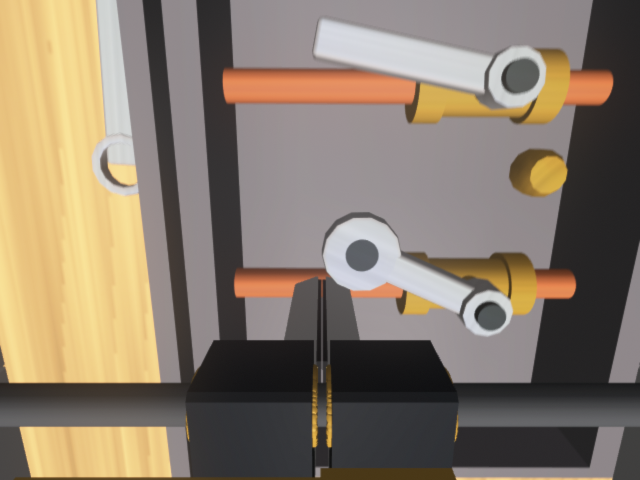

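Request:
{"op": "jog_arm", "data": {
  "moves": [
    [0,0,0,1,6,0,0],
    [0,0,0,1.5,6,0,0],
    [0,0,0,2,6,0,0],
    [0,0,0,3,6,0,0],
    [0,0,0,3,5,0,0],
    [0,0,0,4,5,0,0]
  ]
}}

```text
time: 12.4
tool_pos: [0.5167, -0.1537, 0.1331]
ee_rot: [-3.141, 0.002, 0.023]
wrist_force: [-0.7, -4.2, -0.5]
width: 0.0003
```

```bash
python3 - <<'E'
from bench import *
from h import *
im=snapshot("wrist"); cv2.imwrite("pics/w7.png",im[:,:,::-1])
E
```

```text
(no output)
```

View pics/w7.png

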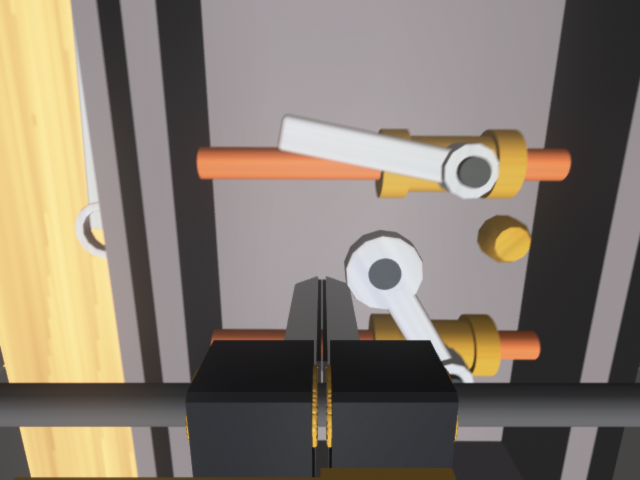

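Request:
{"op": "jog_arm", "data": {
  "moves": [
    [0,0,0,4.5,5,0,0],
    [0,0,0,5,5,0,0],
    [0,0,0,5,4,0,0],
    [0,0,0,5,3,0,0],
    [0,0,0,4,2,0,0]
  ]
}}

```text
time: 13.08
tool_pos: [0.5406, -0.1348, 0.1334]
ee_rot: [-3.141, 0.001, 0.023]
wrist_force: [-2.9, -2.6, -0.5]
width: 0.0003
```

```bash
python3 - <<'E'
from bench import *
from h import *
im=snapshot("wrist"); cv2.imwrite("pics/w8.png",im[:,:,::-1])
E
```

```text
(no output)
```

View pics/w8.png

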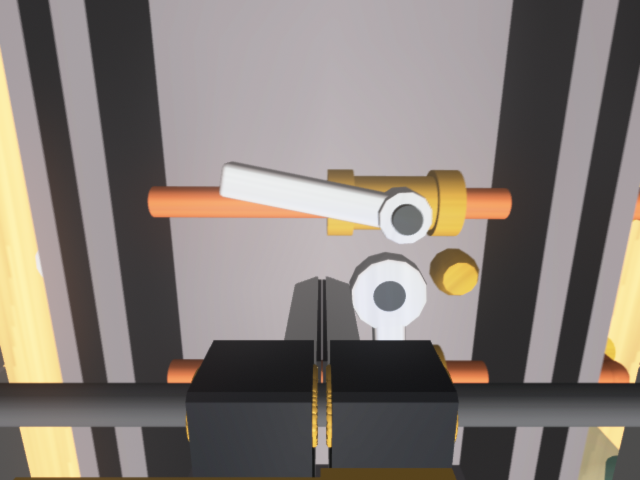

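Request:
{"op": "jog_arm", "data": {
  "moves": [
    [0,0,0,2,0.5,0,0],
    [0,0,0,1.5,0,0,0],
    [0,0,0,1.5,0,0,0]
  ]
}}

```text
time: 13.5
tool_pos: [0.5448, -0.1337, 0.1334]
ee_rot: [-3.139, 0.002, 0.023]
wrist_force: [-6.6, 1.5, 2.6]
width: 0.0004
```

Request:
{"op": "jog_arm", "data": {
  "moves": [
    [0,0,0,1,0,0,0],
    [0,0,0,1,0,0,0]
  ]
}}

```text
time: 13.75
tool_pos: [0.5453, -0.1337, 0.1333]
ee_rot: [-3.139, 0.007, 0.023]
wrist_force: [-11.4, 2.3, 5.0]
width: 0.0003
```

Request:
{"op": "jog_arm", "data": {
  "moves": [
    [0,0,0,-4,0,0,0],
    [0,0,0,-8,-3,0,0],
    [0,0,0,-6,-3,0,0],
    [0,0,0,0,0,25,0],
    [0,0,0,0,0,45,0],
    [0,0,0,0,0,50,0],
    [0,0,0,0,-30,40,0],
    [0,0,0,0,-45,10,0],
    [0,0,0,0,-45,0,0],
    [0,0,0,0,0,0,0]
  ]
}}

```text
time: 15.0
tool_pos: [0.5291, -0.2637, 0.3036]
ee_rot: [3.141, -0.001, 0.018]
wrist_force: [0.3, 1.0, -0.3]
width: 0.0004
```

```bash
python3 - <<'E'
from bench import *
from h import *
o=get_obs(); print(o['tool_pos'],o['time'],o['wrist_force'])
c=get_calibration("wrist"); im=snapshot("wrist"); cv2.imwrite("pics/w9.png",im[:,:,::-1]);np.savez('w9.npz',**{k:np.array(v) for k,v in c.items()})
im=snapshot("top"); cv2.imwrite("pics/t9.png",cv2.resize(im[170:330,220:480,::-1],None,fx=3,fy=3,interpolation=cv2.INTER_CUBIC))
E
```

```text
[ 0.52905999 -0.2637062   0.30355444] 15.0 [ 0.34792803  1.00200034 -0.25103526]
```

View pics/w9.png

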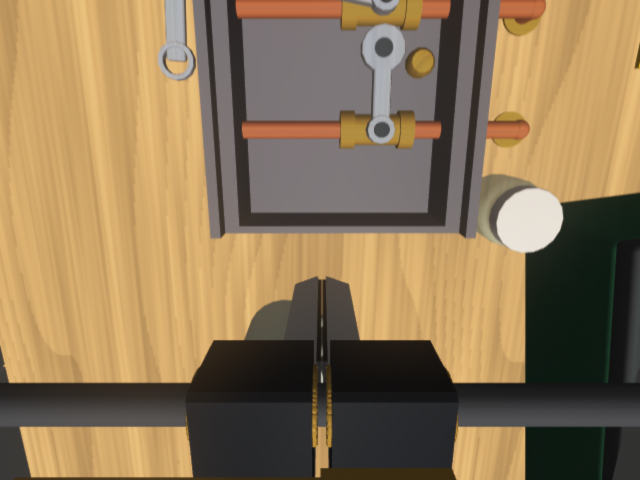

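View pics/t9.png

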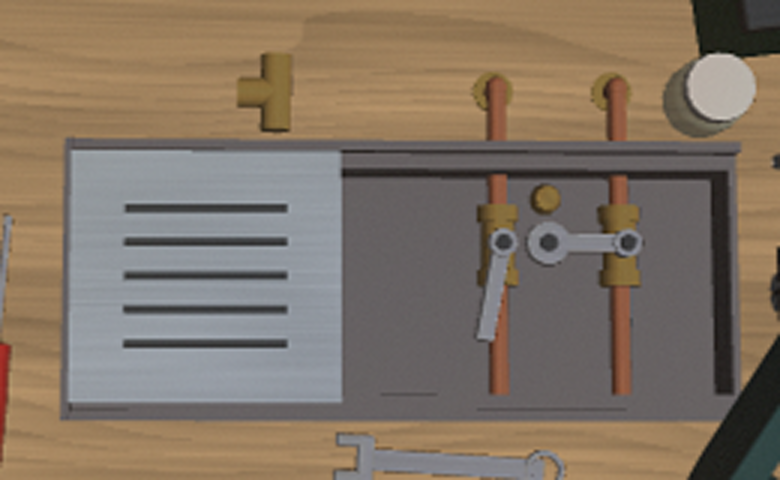

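```bash
python3 - <<'E'
from bench import *
from h import *
c=dict(np.load('w9.npz'));ct=get_calibration("top")
f=lambda u,v:(220+u/3,170+v/3)
for d,h in [(backz(c,(384,47),.054),backz(c,(381.5,129.5),.056)),(backz(ct,f(548,243),.054),backz(ct,f(627.5,242),.056))]:
    v=d-h; b=np.arctan2(v[1],v[0])-.0187; print(np.pi-b)
print(get_obs()['wrist_force'],get_obs()['qvel'].round(4))
close_job()
E
```

```text
1.5689229234598037
1.5572729825584597
[ 0.77912457 -0.17133013  0.52866424] [ 0.026  -0.0117  0.01   -0.0003  0.0021 -0.0001]
the job is handed in; nothing more can be done
```

I pushed the cover to the meter end and turned the disc-ended handle to its shut stop, then moved the fingers clear and handed the job in at about 15 s.

- **Cover:** I pushed it with the open fingertips until it stalled against the stop. The force rose from about 9 N to 19 N with no further movement. Its trailing edge measured at about box y = 50 mm, as expected for a cover against the stop.
- **Disc handle:** I pushed it clockwise with the closed fingertips. The force rose from 4 N to 11 N with no further turn. After backing off, its angle measured 1.569 rad by the wrist camera and 1.557 rad by the top camera, against 1.571 for shut. I put that small difference down to measuring by pixel.
- **Other things:** The other handle, cap nut, jar, pipe tee and spanner look unmoved in the last top picture. The mug and spray can were outside that final crop. The fingers never touched the mug on the way past.
- **Clear of everything:** At hand-in the fingertips were about 0.2 m above the table. The wrist force was under 1 N.

No check failed. One fit disagreed: in the first box fit, the valve-end corners were off by about 2 pixels. The wrist pictures then put the cover's edge within about 2 mm of the fit along the push, but about 5 mm off to the side, and I moved the push point to suit.

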